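# Stand a slumped game case back up and chock it with the glass cube

## Task

One of the two game cases on the display stands has slumped forward and leans on the glass cube. Push it up with your fingertips until it rests back against its stand's backrest like the other one, then push the glass cube along the desk until it sits against that stand's front lip, in front of the case, so that the case cannot slump again. Only push: lift or carry nothing, keep the case's foot in its stand, and leave the other things where they are.

Things in the scene. Friction and masses are not known exactly. Their poses are not given: they have to be found in the camera images.
- stand_a: Fixed aluminium display stand of the slumped case. Origin on the desk; x from its front (lip) to its back, y across, z up. Base plate 6 mm thick, 150 wide, x -45 to +75 mm. Front lip, 150 wide: x -45 to -39 mm, top 15 mm above the desk. Backrest 110 wide: front face rises from x -15 mm at the plate, leaning back 15 degrees, to 120 mm high. The case's foot stands between lip and backrest.
- case_a: The slumped game case: grey slab 15 mm thick (its x), 135 wide (y), 171 tall (z), about 0.12 kg, loose. Origin: centre of its underside (foot); z from foot to top edge, x from front cover to back. At first its foot is in the stand's trough and its front cover faces down onto the cube, some 30 degrees above the desk. It turns up about its foot and, past upright, falls back on the backrest.
- case_a_top (a point): The middle of the slumped case's top front edge: the free edge that juts forward over the cube, about 95 mm above the desk at the start.
- cube: Solid glass cube, 50 mm on a side, about 0.3 kg, standing square to the stand under the slumped case. Origin at its centre; axes square to its faces, z up.
- stand_b: The other, identical fixed display stand, holding the case that stands properly. Axes as stand_a. The two stands may be either way round on the desk.
- case_b: The other game case, the same size, leaning properly on its stand's backrest (15 degrees back). Leave alone. Origin at the centre of its underside, z up along it.
- pencil_cup: Wooden pencil cup, 72 mm across, 100 mm tall, pencils to 180 mm. Leave alone. Origin at the centre of its underside.
- headset: Silver headset lying on the desk, about 200 x 200 x 78 mm. Leave alone. Origin on the desk between the ear cups; the band lies to its +x.
- gamepad: White game controller, about 95 x 165 x 40 mm. Leave alone. Origin under its centre.
- mouse: Computer mouse, 105 x 58 x 36 mm. Leave alone. Origin under its centre.
Things that resemble listed ones, but are neither listed nor needed, are in the scene too. What is shaped like the stand_a but green is not meant. What is shaped like the case_a but turquoise is not meant.

How it is judged:
By the outcome, as a careful person would: the job done as asked, in the order asked, and still so for the second after the job is handed in, with the robot touching nothing.
It also fails if it takes over 54 s, if anything falls off the work surface, if the arm or the gripper's body presses on something with over 40 N, if the wrist force passes 120 N, or if a joint passes its speed limit or range.

## Robot

A 6-joint arm with a two-finger parallel gripper is mounted at the origin on the work surface. World frame = base frame: x ahead of the robot, y to its left, z up, the work surface at z = 0. Lengths are in m, angles in rad, forces in N, time in s.
With the tool pointing down it reaches from about 0.35 to 0.775 m from the base axis. Payload 5.5 kg.
Tool frame: the origin (TCP) lies at the very end of the fingers, on their centre line; the grasp point (between the pads) lies 19 mm behind it (env.tcp_to_grasp is the distance from the TCP to the grasp point, in m); z points along the fingers, y is the line along which they close (so a half turn about z gives the same grasp; the last joint's range is limited). The gripper opens to 85 mm and grips with 20 to 120 N. Pads are 22 mm wide; open, the fingers measure 114 mm over their backs; the gripper's body (76 mm by 85 mm) begins 54 mm behind the grasp point. The pads swing forward as they close: fully open they stand 13 mm farther back than shut.
Start: joints at [1.066, 0.313, 0.046, 1.304, 0, 1.431], TCP at [0.205, 0.537, 0.231] pointing down, gripper open.
Joint ranges: [-2.76, 2.76], [-0.86, 1.69], [-1.03, 1.26], [-2.2, 2.34], [-1.47, 1.5], [-3.14, 3.14]. Speed limits (rad/s): [2.57, 2.57, 3.14, 3.14, 3.14, 3.14].

## Interface

Orientations are given as a 3x3 rotation matrix whose columns are the frame's x, y, z axes.
In Python, from rig import env gives the robot as it stands. The module is installed in compiled form; this text tells all that it offers.
- The arm moves only by the tool servo_tool, never from a script. Its argument "steps" is a list of rows, each a list of 5 numbers: the gripper command: -1 is fully open, 1 is shut, values between are in proportion, then the shift along the tool's x, y, z in m, then the turn about the tool's z in rad. In form: [[grip, x, y, z, turn], ...]. A call has 1 to 12 rows; each row is the pose to reach, as a shift and turn from the pose commanded when the call began, along the tool's axes at that moment; what a row does not reach only later rows make up. A row lasts 1/12 s, in which the tool goes at most 41.7 mm and 7.16 degrees, less where a joint would pass 70% of its speed; a pose out of reach is approached as far as the arm can. A call with a gripper value outside its range is refused whole. The fingers move at their own pace and stop on an object; "squeeze" is the grip in N (left out, the last holds). Time passes only in rows, so rows that repeat a pose let the fingers close. It gives the time, the measured TCP pose, the force, the opening and the grip force at its end, in the units of the state.
- env.get_obs(): the state, without advancing time (a new reading comes with each control period).
- env.get_image(name): name is "scene" or "top" or "wrist"; returns the picture (420x560x3 uint8, red, green, blue); there is no depth.
- env.get_calibration(name): a dict with "fx", "fy", "cx", "cy" (pixels), "extrinsics" (4x4, takes a point from camera to world coordinates). Camera axes: x right, y down, z forward; pixel columns grow to the right and rows downward; lengths in m; the calibration is good to about 2 mm. A picture is of the moment at which its call begins: read the wrist's pose just before it. get_calibration takes no time and is no camera call; for the wrist camera it gives the pose at the moment of the call.
- env.sign_off(): hands the job in; it is judged then, once.
The state is a dict: "t": time; "joints": joint angles; "dq": joint speeds; "joint_torque": joint torques, N m; "ee_pos": TCP position; "tcp_rot": TCP orientation; "wrist_force": force on the tool from outside, world axes, zero at the start; "moment": the same for the moment, N m; "finger_gap": finger opening in m; "gripper_force": force on a finger pad.
Only numpy, scipy, OpenCV 4.12 (cv2) and the standard library are available. Lean on these libraries where they do the work, as an engineer would, in place of code of your own. Each camera call takes 0.05 s, during which the arm holds its last target. There are 200 camera calls.

## Working session

There is one attempt and no reset: what is moved stays moved. The work goes in short steps, Python scripts to look and compute and a tool call to move; the robot and the scene stay as the last step left them, time stands still between calls to the robot, and variables do not carry over. Pictures are saved under pics/ and viewed, at most 10 in all, crops included, and the job is handed in when it is done.

Besides the shell and the picture viewer there is one more tool, called after ">>>" in YAML: its name, and indented under it one key for each argument. servo_tool: Moves the arm, as the interface text tells. Its arguments: {"type":"object","properties":{"steps":{"type":"array","items":{"type":"array","items":{"type":"number"}}},"squeeze":{"type":"number"}},"required":["steps"]}

```bash
mkdir -p pics
python3 - <<'E'
from rig import env
import cv2,numpy as np
np.set_printoptions(precision=4,suppress=True)
for n in("scene","top"):
    cv2.imwrite(f"pics/{n}0.png",env.get_image(n)[:,:,::-1]); c=env.get_calibration(n); print(n,c["fx"],c["fy"],c["cx"],c["cy"]);print(c["extrinsics"])
o=env.get_obs();print(o["t"],o["ee_pos"],o["tcp_rot"],o["finger_gap"])
E
```

```text
scene 400.0998395436509 400.0998395436509 273.76153012423646 206.06358108213152
[[-0.7313  0.5237 -0.4369  1.2448]
 [ 0.6818  0.5766 -0.4502  0.7497]
 [ 0.0161 -0.6271 -0.7787  1.252 ]
 [ 0.      0.      0.      1.    ]]
top 511.1495759132693 511.1495759132693 282.79040747221416 215.6272451391389
[[-0.0218 -0.9954  0.0937  0.3974]
 [-0.9998  0.0213 -0.0069  0.0661]
 [ 0.0049 -0.0938 -0.9956  1.8016]
 [ 0.      0.      0.      1.    ]]
0.1 [0.2049 0.5368 0.2305] [[-0.9342  0.3568 -0.0008]
 [ 0.3568  0.9342 -0.0014]
 [ 0.0002 -0.0016 -1.    ]] 0.08486393682225303
```

View pics/scene0.png

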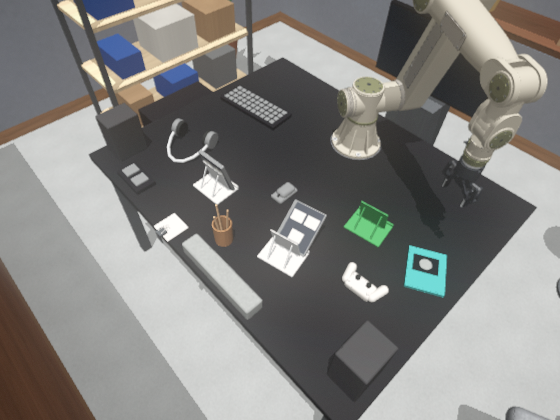

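View pics/top0.png

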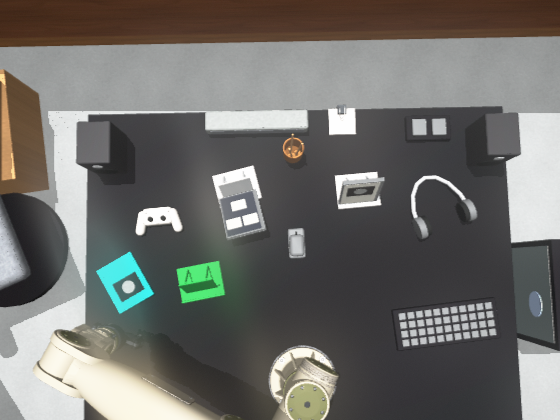

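Run:
```python
import cv2
a=cv2.imread("pics/scene0.png")[190:280,245:345]; b=cv2.imread("pics/top0.png")[155:250,195:285]
cv2.imwrite("pics/sc.png",cv2.resize(a,None,fx=6,fy=6,interpolation=cv2.INTER_CUBIC))
cv2.imwrite("pics/tc.png",cv2.resize(b,None,fx=6,fy=6,interpolation=cv2.INTER_CUBIC))
```

```text
(no output)
```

View pics/sc.png

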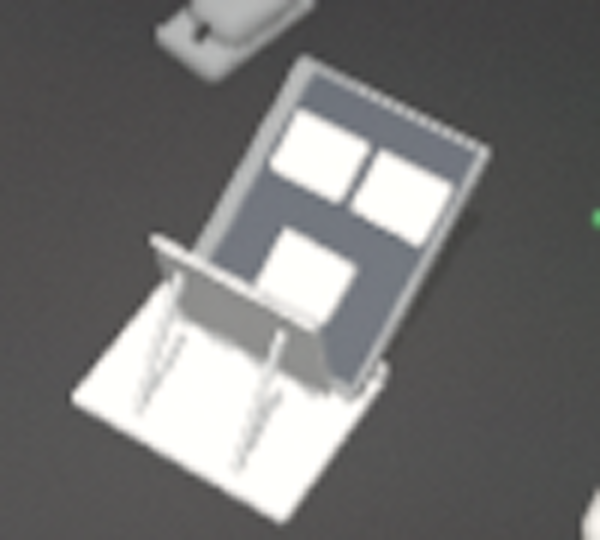

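View pics/tc.png

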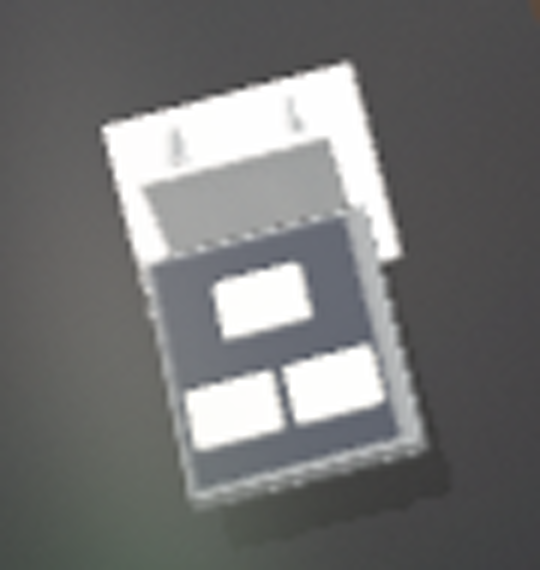

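```bash
cat > h.py <<'E'
import numpy as np
from rig import env
np.set_printoptions(precision=4,suppress=True)
def ray(n,px,c=None):
    c=c or env.get_calibration(n);E=c["extrinsics"]
    d=E[:3,:3]@[(px[0]-c["cx"])/c["fx"],(px[1]-c["cy"])/c["fy"],1]
    return E[:3,3],d/np.linalg.norm(d)
def tri(rs):
    A=sum(np.eye(3)-np.outer(d,d) for o,d in rs);b=sum((np.eye(3)-np.outer(d,d))@o for o,d in rs)
    p=np.linalg.solve(A,b);return p,[float(np.linalg.norm(np.cross(p-o,d))) for o,d in rs]
def atz(r,z): o,d=r;return o+d*(z-o[2])/d[2]
E
python3 - <<'E'
from h import *
S=lambda u,v:ray("scene",(245+(u+.5)/6-.5,190+(v+.5)/6-.5)); T=lambda u,v:ray("top",(195+(u+.5)/6-.5,155+(v+.5)/6-.5))
for k,s,t in[("back-y",(75,398),(350,62)),("back+y",(283,522),(103,127)),("top+y",(488,152),(193,488)),("top-y",(310,68),(402,437))]:
    print(k,*tri([S(*s),T(*t)]))
a,b,c=atz(T(350,62),.006),atz(T(103,127),.006),atz(T(400,258),.015)
print(a,b,c,np.linalg.norm(a-b),np.linalg.norm(a-c))
a,b=atz(S(75,398),.006),atz(S(283,522),.006);print(a,b,np.linalg.norm(a-b))
E
```

```text
back-y [0.7494 0.1571 0.0048] [0.0012539534486163257, 0.0012539534486162992]
back+y [0.7144 0.3031 0.0038] [6.962469102346623e-05, 6.962469102338559e-05]
top+y [0.492  0.2433 0.1071] [0.002056045171665529, 0.0020560451716653654]
top-y [0.5202 0.1248 0.1028] [0.0013688738706273606, 0.0013688738706272502]
[0.75   0.1561 0.006 ] [0.714  0.3029 0.006 ] [0.6309 0.1282 0.015 ] 0.151139159139757 0.1225641027495518
[0.7491 0.1587 0.006 ] [0.7154 0.3039 0.006 ] 0.14906314473688373
```

>>> servo_tool:
  steps:
    - [0.06,-0.363,-0.253,0,-0.602]
    - [0.06,-0.363,-0.253,0,-0.602]
    - [0.06,-0.363,-0.253,0,-0.602]
    - [0.06,-0.363,-0.253,0,-0.602]
    - [0.06,-0.363,-0.253,0,-0.602]
    - [0.06,-0.363,-0.253,0,-0.602]
    - [0.06,-0.363,-0.253,0,-0.602]
    - [0.06,-0.363,-0.253,0,-0.602]
    - [0.06,-0.363,-0.253,0,-0.602]
    - [0.06,-0.363,-0.253,0,-0.602]
    - [0.06,-0.363,-0.253,0,-0.602]
    - [0.06,-0.363,-0.253,0,-0.602]

```text
t: 1.1
ee_pos: [0.4575, 0.1662, 0.2309]
tcp_rot: [[-0.974, -0.228, 0.002], [-0.228, 0.974, -0.002], [-0.001, -0.002, -1.0]]
wrist_force: [0.5, 1.8, 0.8]
finger_gap: 0.0403
gripper_force: 0.0
```

Run:
```python
from h import *
import cv2
c=env.get_calibration("wrist");o=env.get_obs();print(o["ee_pos"],o["joints"]);cv2.imwrite("pics/w1.png",env.get_image("wrist")[:,:,::-1])
np.savez("w1.npz",**c);print(c)
```

```text
[0.4575 0.1662 0.2309] [ 0.1846  0.1419 -0.1754  1.2523 -0.0022 -0.0452]
{'fx': 317.0935395766617, 'fy': 317.0935395766617, 'cx': 280.2815960361736, 'cy': 210.3561888323155, 'extrinsics': array([[-0.2285,  0.9344,  0.2732,  0.3876],
       [ 0.9735,  0.2198,  0.0623,  0.1497],
       [-0.0019,  0.2802, -0.9599,  0.3731],
       [ 0.    ,  0.    ,  0.    ,  1.    ]])}
```

View pics/w1.png

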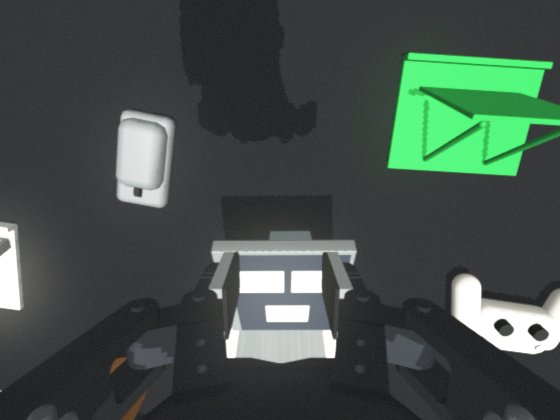

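Run:
```python
from h import *
c=dict(np.load("w1.npz"))
R=lambda *p:ray("",p,c)
X=np.array([.972,.235]);Y=np.array([-.235,.972]);O=np.array([.659,.2126])
for n,p,z in[("eL",(212,241),.093),("eR",(356,241),.093),("cL",(270,232),.05),("cR",(312,232),.05)]:
    q=atz(R(*p),z);d=q[:2]-O;print(n,q,d@X,d@Y)
```

```text
eL [0.5116 0.1118 0.093 ] -0.1669762813521579 -0.0633534830011879
eR [0.4803 0.2445 0.093 ] -0.1661647885364323 0.07297163264949247
cL [0.5059 0.1654 0.05  ] -0.15991457162586972 -0.009939683691982856
cR [0.4955 0.2096 0.05  ] -0.1596411541495335 0.035535164504553435
```

>>> servo_tool:
  steps:
    - [0.06,0,0.003,0.03,0]
    - [0.06,0,0.003,0.06,0]
    - [0.06,0,0.003,0.09,0]
    - [0.06,0,0.003,0.12,0]
    - [0.06,0,0.003,0.145,0]
    - [0.06,0,0.003,0.16,0]
    - [0.06,0,0.003,0.166,0]
    - [0.06,-0.008,0.003,0.166,0]
    - [0.06,-0.014,0.003,0.166,0]
    - [0.06,-0.02,0.003,0.166,0]
    - [0.06,-0.024,0.003,0.166,0]
    - [0.06,-0.024,0.003,0.166,0]

```text
t: 2.15
ee_pos: [0.479, 0.1805, 0.0666]
tcp_rot: [[-0.972, -0.235, 0.003], [-0.235, 0.972, 0.001], [-0.003, -0.0, -1.0]]
wrist_force: [-0.2, 0.3, 0.7]
finger_gap: 0.0402
gripper_force: 0.0
```

Run:
```python
import numpy as np
X0,Z0=-.2068,.2309
for i,t in enumerate(np.r_[30:106:2.5]):
    r=np.radians(t);f=min((t-30)/60,1)
    ex=-.0185-.0115*f-.171*np.cos(r);ez=.006+.171*np.sin(r)
    tz=ez-.028+.008*f; tx=ex-.011-(max(0,(ez-tz)*np.tan(r-np.pi/2)) if t>90 else 0)
    print(t,round(tx,4),round(tz,4))
```

```text
30.0 -0.1776 0.0635
32.5 -0.1742 0.0702
35.0 -0.1705 0.0767
37.5 -0.1666 0.0831
40.0 -0.1624 0.0893
42.5 -0.158 0.0952
45.0 -0.1533 0.1009
47.5 -0.1484 0.1064
50.0 -0.1433 0.1117
52.5 -0.1379 0.1167
55.0 -0.1324 0.1214
57.5 -0.1266 0.1259
60.0 -0.1208 0.1301
62.5 -0.1147 0.134
65.0 -0.1085 0.1376
67.5 -0.1021 0.141
70.0 -0.0957 0.144
72.5 -0.0891 0.1468
75.0 -0.0824 0.1492
77.5 -0.0756 0.1513
80.0 -0.0688 0.1531
82.5 -0.0619 0.1545
85.0 -0.0549 0.1557
87.5 -0.048 0.1565
90.0 -0.041 0.157
92.5 -0.0344 0.1568
95.0 -0.0278 0.1563
97.5 -0.0213 0.1555
100.0 -0.0148 0.1544
102.5 -0.0084 0.1529
105.0 -0.0021 0.1512
```

>>> servo_tool:
  steps:
    - [0.06,-0.003,0,0,0]
    - [0.06,-0.006,0,0,0]
    - [0.06,-0.009,0,-0.004,0]
    - [0.06,-0.011,0,-0.008,0]
    - [0.06,-0.013,0,-0.012,0]
    - [0.06,-0.015,0,-0.015,0]
    - [0.06,-0.017,0,-0.018,0]
    - [0.06,-0.019,0,-0.021,0]
    - [0.06,-0.021,0,-0.024,0]
    - [0.06,-0.0235,0,-0.027,0]
    - [0.06,-0.026,0,-0.03,0]
    - [0.06,-0.03,0,-0.036,0]

```text
t: 3.15
ee_pos: [0.5051, 0.1868, 0.1011]
tcp_rot: [[-0.972, -0.235, -0.002], [-0.235, 0.972, -0.0], [0.002, 0.0, -1.0]]
wrist_force: [-0.4, 0.1, 1.5]
finger_gap: 0.0403
gripper_force: 0.3
```

Run:
```python
from h import *
import cv2
o=env.get_obs();print(o["ee_pos"],o["wrist_force"])
a=env.get_image("scene")[170:290,230:390,::-1];b=env.get_image("top")[140:260,180:300,::-1]
a=cv2.resize(a,None,fx=3,fy=3,interpolation=2);b=cv2.resize(b,None,fx=2.5,fy=3,interpolation=2)
cv2.imwrite("pics/p2.png",np.hstack([a,b]))
```

```text
[0.5051 0.1868 0.1011] [-0.4499  0.0975  1.4964]
```

View pics/p2.png

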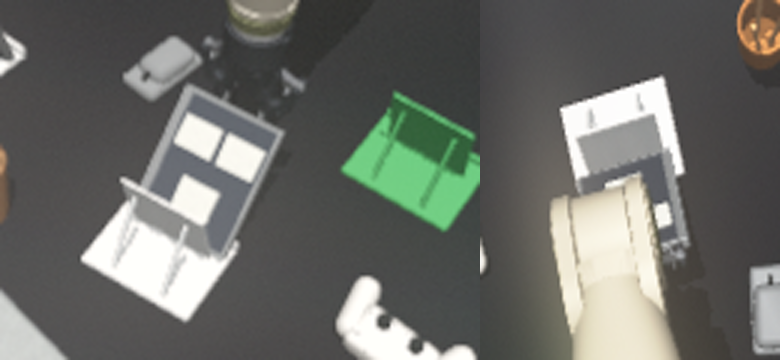

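Run:
```python
from h import *
c=env.get_calibration("scene");W=np.linalg.inv(c["extrinsics"])
X=np.array([.972,.235]);Y=np.array([-.235,.972]);O=np.array([.659,.2126])
def pj(x,y,z):
    q=W@np.r_[O+x*X+y*Y,z,1];return [c["cx"]+c["fx"]*q[0]/q[2],c["cy"]+c["fy"]*q[1]/q[2]]
for t in range(28,50,2):
    r=np.radians(t);f=(t-30)/60
    ex=-.0185-.0115*f-.171*np.cos(r)+.015*np.sin(r);ez=.006+.171*np.sin(r)+.015*np.cos(r)
    print(t,np.r_[pj(ex,-.0625,ez),pj(ex,.0725,ez)])
print("finger front corners z=.101", pj(-.1447,-.02,.101),pj(-.1447,.03,.101))
```

```text
28 [295.2464 199.279  326.8563 215.2835]
30 [294.909  198.9331 326.6269 214.9868]
32 [294.5432 198.6345 326.3691 214.7392]
34 [294.1494 198.384  326.0828 214.5416]
36 [293.7277 198.1824 325.7683 214.3946]
38 [293.2784 198.0303 325.4256 214.2988]
40 [292.8019 197.9285 325.0549 214.255 ]
42 [292.2985 197.8776 324.6565 214.2637]
44 [291.7687 197.878  324.2307 214.3254]
46 [291.213  197.9304 323.7776 214.4405]
48 [290.6318 198.0349 323.2978 214.6093]
finger front corners z=.101 [np.float64(302.6274389182676), np.float64(206.97858022791297)] [np.float64(314.3883695179493), np.float64(212.9786964385001)]
```

>>> servo_tool:
  steps:
    - [0.06,-0.006,0,-0.005,0]
    - [0.06,-0.011,0,-0.01,0]
    - [0.06,-0.016,0,-0.015,0]
    - [0.06,-0.022,0,-0.019,0]
    - [0.06,-0.028,0,-0.024,0]
    - [0.06,-0.034,0,-0.028,0]
    - [0.06,-0.04,0,-0.032,0]
    - [0.06,-0.046,0,-0.035,0]
    - [0.06,-0.052,0,-0.038,0]
    - [0.06,-0.058,0,-0.041,0]
    - [0.06,-0.064,0,-0.043,0]
    - [0.06,-0.07,0,-0.045,0]

```text
t: 4.25
ee_pos: [0.5745, 0.2036, 0.1465]
tcp_rot: [[-0.972, -0.235, 0.0], [-0.235, 0.972, 0.0], [-0.0, 0.0, -1.0]]
wrist_force: [0.7, -0.4, 0.1]
finger_gap: 0.04
gripper_force: 0.1
```

Run:
```python
from h import *
import cv2
o=env.get_obs();print(o["ee_pos"],o["wrist_force"])
a=env.get_image("scene")[160:290,220:380,::-1];b=env.get_image("wrist")[100:400,80:480,::-1]
a=cv2.resize(a,None,fx=2.5,fy=3,interpolation=2);b=cv2.resize(b,(400,390))
cv2.imwrite("pics/p3.png",np.hstack([a,b]))
```

```text
[0.5745 0.2036 0.1465] [ 0.6647 -0.4488  0.1008]
```

View pics/p3.png

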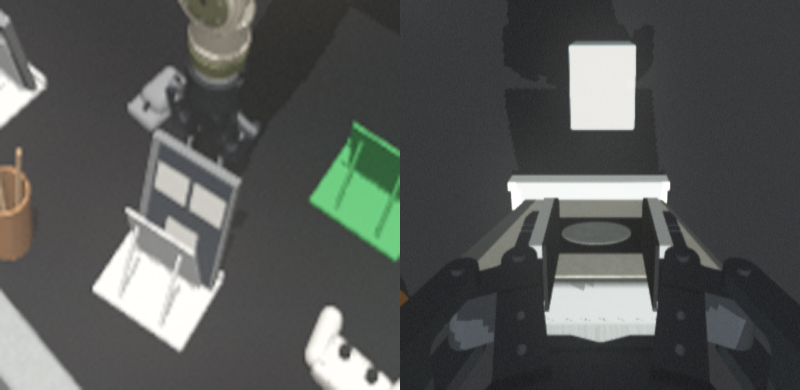

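>>> servo_tool:
  steps:
    - [0.06,-0.006,0,-0.002,0]
    - [0.06,-0.012,0,-0.004,0]
    - [0.06,-0.018,0,-0.006,0]
    - [0.06,-0.024,0,-0.007,0]
    - [0.06,-0.03,0,-0.008,0]
    - [0.06,-0.036,0,-0.009,0]
    - [0.06,-0.041,0,-0.009,0]
    - [0.06,-0.046,0,-0.009,0]
    - [0.06,-0.051,0,-0.009,0]
    - [0.06,-0.056,0,-0.009,0]
    - [0.06,-0.06,0,-0.009,0]
    - [0.06,-0.064,0,-0.009,0]

```text
t: 5.35
ee_pos: [0.6364, 0.2185, 0.1552]
tcp_rot: [[-0.972, -0.235, -0.0], [-0.235, 0.972, 0.0], [0.0, 0.0, -1.0]]
wrist_force: [0.7, 0.8, -0.7]
finger_gap: 0.04
gripper_force: 0.0
```

>>> servo_tool:
  steps:
    - [0.06,-0.003,0,0,0]
    - [0.06,-0.006,0,0.001,0]
    - [0.06,-0.009,0,0.002,0]
    - [0.06,-0.012,0,0.003,0]
    - [0.06,-0.015,0,0.004,0]
    - [0.06,-0.015,0,0.004,0]

```text
t: 5.85
ee_pos: [0.651, 0.222, 0.1509]
tcp_rot: [[-0.972, -0.235, -0.0], [-0.235, 0.972, 0.0], [0.0, 0.0, -1.0]]
wrist_force: [0.3, 0.4, -0.1]
finger_gap: 0.0399
gripper_force: 0.0
```

>>> servo_tool:
  steps:
    - [0.06,0.01,0,0,0]
    - [0.06,0.03,0,0,0]
    - [0.06,0.06,0,-0.01,0]
    - [0.06,0.09,0,-0.02,0]
    - [0.06,0.12,0,-0.03,0]
    - [0.06,0.15,0,-0.04,0]
    - [0.06,0.18,0,-0.05,0]
    - [0.06,0.21,0,-0.05,0]
    - [0.06,0.23,0,-0.05,0]
    - [0.06,0.24,0,-0.05,0]
    - [0.06,0.24,0,-0.05,0]

```text
t: 6.77
ee_pos: [0.4156, 0.1653, 0.2018]
tcp_rot: [[-0.972, -0.235, 0.0], [-0.235, 0.972, 0.0], [-0.0, 0.0, -1.0]]
wrist_force: [0.0, -0.4, -0.2]
finger_gap: 0.0399
gripper_force: 0.0
```

Run:
```python
from h import *
import cv2
o=env.get_obs();print(o["ee_pos"])
c=env.get_calibration("wrist");np.savez("w4.npz",**c)
b=env.get_image("wrist")[:,:,::-1];a=env.get_image("scene")[160:290,220:380,::-1];cv2.imwrite("pics/w4.png",b)
a=cv2.resize(a,None,fx=1.5,fy=1.5,interpolation=2)
p=np.zeros((420,800,3),np.uint8);p[:,:560]=b;p[:195,560:]=a
t=env.get_image("top")[130:260,170:300,::-1];p[195:415,560:780]=cv2.resize(t,(220,220),interpolation=2)
cv2.imwrite("pics/p4.png",p)
```

```text
[0.4156 0.1653 0.2018]
```

View pics/p4.png

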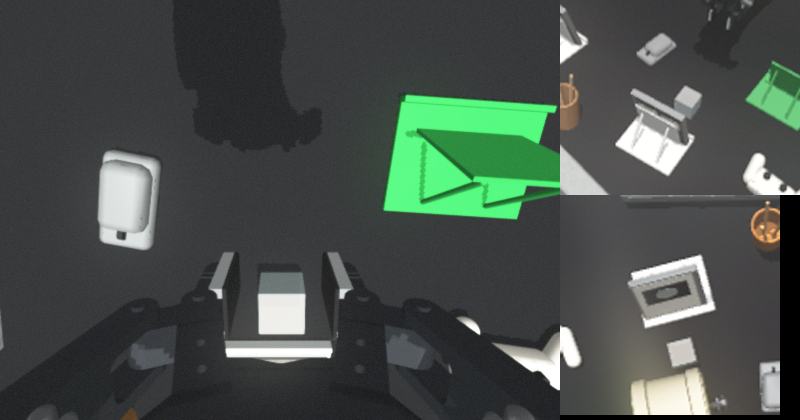

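Run:
```python
from h import *
c=dict(np.load("w4.npz"))
X=np.array([.972,.235]);Y=np.array([-.235,.972]);O=np.array([.659,.2126])
def L(n,r,z):
    q=atz(r,z);d=q[:2]-O;print(n,q,d@X,d@Y)
for n,p,z in[("ftL",(257.5,292),.05),("ftR",(305,292),.05),("fbL",(260,272),0),("fbR",(303,272),0),("btL",(258,334),.05),("btR",(305.5,334),.05),("lipL",(226,345),.015),("lipR",(331,345),.015)]: L(n,ray("",p,c),z)
T=lambda u,v:ray("top",(170+u*130/220,130+v*130/220))
for p in[(107,148),(132,141),(139,168),(113,174)]:L("top",T(*p),.05)
```

```text
ftL [0.5209 0.1661 0.05  ] -0.14514206427761023 -0.01271716471390182
ftR [0.5092 0.2143 0.05  ] -0.14517133411495414 0.03686566844032846
fbL [0.5236 0.1663 0.    ] -0.14247276587178093 -0.013196670204847851
fbR [0.5115 0.2163 0.    ] -0.14250535218301907 0.03830064399642065
btL [0.5711 0.1778 0.05  ] -0.0936483119844913 -0.013158581906048752
btR [0.5589 0.2281 0.05  ] -0.09367394494344798 0.038578162354494294
lipL [0.6227 0.1465 0.015 ] -0.05082860142157068 -0.055747253500445015
lipR [0.5922 0.2723 0.015 ] -0.05088934240294255 0.07370243681552255
top [0.5595 0.2246 0.05  ] -0.09385447160351003 0.03499811664151612
top [0.5728 0.1736 0.05  ] -0.09299872433159158 -0.01767839960369761
top [0.5174 0.1602 0.05  ] -0.14991049988543834 -0.017644646774966573
top [0.5064 0.2131 0.05  ] -0.14822863355911278 0.036334561281204054
```

>>> servo_tool:
  steps:
    - [0.58,0,0,0.03,0]
    - [0.58,0,0,0.06,0]
    - [0.58,0,0,0.09,0]
    - [0.58,0,0,0.12,0]
    - [0.58,0,0,0.15,0]
    - [0.58,0,0,0.17,0]
    - [0.58,-0.01,0,0.18,0]
    - [0.58,-0.03,0,0.18,0]
    - [0.58,-0.05,0,0.18,0]
    - [0.58,-0.07,0,0.18,0]
    - [0.58,-0.08,0,0.18,0]
    - [0.58,-0.085,0,0.18,0]

```text
t: 7.92
ee_pos: [0.5034, 0.1861, 0.0205]
tcp_rot: [[-0.972, -0.235, 0.002], [-0.235, 0.972, 0.0], [-0.002, 0.0, -1.0]]
wrist_force: [0.2, -0.2, 0.3]
finger_gap: 0.0182
gripper_force: 0.0
```

>>> servo_tool:
  steps:
    - [0.58,-0.004,0,0,0]
    - [0.58,-0.008,0,0,0]
    - [0.58,-0.012,0,0,0]
    - [0.58,-0.016,0,0,0]
    - [0.58,-0.02,0,0,0]
    - [0.58,-0.024,0,0,0]
    - [0.58,-0.028,0,0,0]
    - [0.58,-0.032,0,0,0]
    - [0.58,-0.036,0,0,0]
    - [0.58,-0.04,0,0,0]
    - [0.58,-0.044,0,0,0]
    - [0.58,-0.046,0,0,0]

```text
t: 8.92
ee_pos: [0.5455, 0.1965, 0.0214]
tcp_rot: [[-0.972, -0.235, 0.001], [-0.235, 0.972, 0.0], [-0.001, 0.0, -1.0]]
wrist_force: [-1.3, 0.4, -0.9]
finger_gap: 0.0177
gripper_force: 0.6
```

>>> servo_tool:
  steps:
    - [0.58,-0.0015,0,0,0]
    - [0.58,-0.003,0,0,0]
    - [0.58,-0.0045,0,0,0]
    - [0.58,-0.006,0,0,0]
    - [0.58,-0.006,0,0,0]

```text
t: 9.33
ee_pos: [0.5508, 0.1979, 0.0214]
tcp_rot: [[-0.972, -0.235, 0.0], [-0.235, 0.972, 0.0], [-0.0, 0.0, -1.0]]
wrist_force: [-0.1, -0.5, -0.9]
finger_gap: 0.0177
gripper_force: 0.5
```

>>> servo_tool:
  steps:
    - [0.58,-0.001,0,0,0]
    - [0.58,-0.002,0,0,0]
    - [0.58,-0.002,0,0,0]

```text
t: 9.58
ee_pos: [0.5527, 0.1983, 0.0214]
tcp_rot: [[-0.972, -0.235, 0.0], [-0.235, 0.972, 0.0], [-0.0, 0.0, -1.0]]
wrist_force: [-1.3, -0.3, 0.2]
finger_gap: 0.0179
gripper_force: 0.5
```

>>> servo_tool:
  steps:
    - [0.58,-0.001,0,0,0]
    - [0.58,-0.002,0,0,0]
    - [0.58,-0.002,0,0,0]

```text
t: 9.83
ee_pos: [0.5533, 0.1985, 0.0212]
tcp_rot: [[-0.972, -0.235, -0.002], [-0.235, 0.972, -0.001], [0.002, -0.0, -1.0]]
wrist_force: [-4.5, -1.0, 2.2]
finger_gap: 0.0179
gripper_force: 2.4
```

>>> servo_tool:
  steps:
    - [0.58,-0.001,0,0,0]
    - [0.58,-0.0015,0,0,0]
    - [0.58,-0.0015,0,0,0]

```text
t: 10.08
ee_pos: [0.5533, 0.1984, 0.0211]
tcp_rot: [[-0.972, -0.235, -0.004], [-0.235, 0.972, -0.001], [0.005, -0.0, -1.0]]
wrist_force: [-9.0, -2.0, 6.3]
finger_gap: 0.0181
gripper_force: 4.6
```

Contact with the lip: the position has stopped and the force is rising. I'll back off straight, rise and check.

>>> servo_tool:
  steps:
    - [0.58,0.003,0,0,0]
    - [0.58,0.012,0,0,0]
    - [0.58,0.03,0,0,0]
    - [0.58,0.06,0,0,0]
    - [0.58,0.09,0,-0.02,0]
    - [0.58,0.12,0,-0.05,0]
    - [0.58,0.14,0,-0.09,0]
    - [0.58,0.14,0,-0.13,0]
    - [0.58,0.14,0,-0.17,0]
    - [0.58,0.14,0,-0.18,0]
    - [0.58,0.14,0,-0.18,0]

```text
t: 11.0
ee_pos: [0.4228, 0.1668, 0.2057]
tcp_rot: [[-0.972, -0.235, 0.01], [-0.235, 0.972, 0.002], [-0.011, -0.0, -1.0]]
wrist_force: [0.6, 0.3, 0.3]
finger_gap: 0.0179
gripper_force: 0.0
```

Run:
```python
from h import *
import cv2
print(env.get_obs()["ee_pos"],env.get_obs()["wrist_force"])
b=env.get_image("wrist")[180:420,160:400,::-1];a=env.get_image("scene")[190:280,240:340,::-1];t=env.get_image("top")[130:260,170:300,::-1]
cv2.imwrite("pics/p5.png",np.hstack([cv2.resize(i,(266,266),interpolation=2) for i in(b,a,t)]))
```

```text
[0.4228 0.1668 0.2057] [0.63   0.3151 0.308 ]
```

View pics/p5.png

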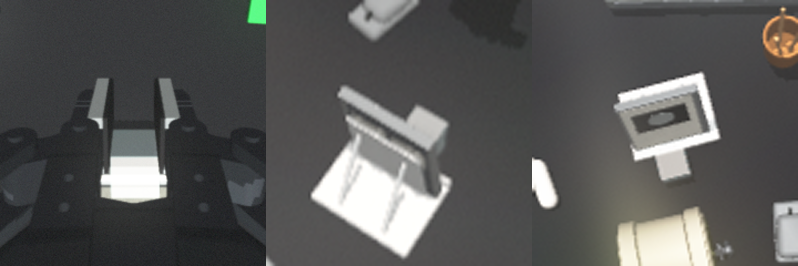

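```bash
python3 -c "
from rig import env
print(env.sign_off())"
```

```text
the job is handed in; nothing more can be done
None
```

The slumped case now rests back on its backrest, the glass cube sits square against that stand's front lip, and I handed the job in at about 11 s with the arm touching nothing.

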